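Push the fitting spacer home in the assembly jig

TASK

Of the three loose aluminium spacer bars, take the one that fits the gap between the assembly jig's two cheeks snugly, and push it on edge, lengthwise, into the gap through the open mouth until it is fully home against the back stop. Leave it there, and leave the other spacers and everything else on the bench where they are.

Things in the scene. Friction and masses are not known exactly. Their poses are not given: they have to be found in the camera images.
- jig: fixed jig. Origin: middle of the gap's open mouth, at table level; +x points into the gap (pushing direction), z up. An 8 mm thick dark steel base plate (116 mm wide, x = -60 to 115 mm) carries two parallel grey cheeks, each 40 mm thick, 46 mm high, 22.5 mm apart: the gap. A tie bar (x = 40 to 64, z = 54 to 62 mm) bridges the cheeks, so the gap cannot be loaded from above
- jig_mouth (a point): middle of the gap's mouth, at the base plate's top, which is the gap's floor (8 mm above the table); same axes as the jig. The first 12 mm of the mouth are flared, 34 mm wide at the front
- jig_stop (a point): centre of the face of the dark steel back stop that ends the gap, 85 mm in from the mouth and 28 mm above the table. A 100 mm spacer that is fully home touches it and stands 15 mm out of the mouth
- spacer_thin: aluminium spacer bar standing on its narrow edge, 100 mm long (its x axis) x 12 mm thick (its y axis) x 40 mm high (z); origin at the centre of its underside; loose
- spacer_middle: aluminium spacer bar standing on its narrow edge, 100 mm long (its x axis) x 20 mm thick (its y axis) x 40 mm high (z); origin at the centre of its underside; loose
- spacer_thick: aluminium spacer bar standing on its narrow edge, 100 mm long (its x axis) x 28 mm thick (its y axis) x 40 mm high (z); origin at the centre of its underside; loose
- spacer_middle_mid (a point): centre of the 20 mm spacer's volume, 20 mm above its underside
- strap_a: loose flat steel strap, 110 x 30 x 5 mm, origin at the centre of its underside; a bystander
- strap_b: loose flat steel strap like strap_a; a bystander
- carton: loose small cardboard carton, 70 x 100 x 60 mm high; a bystander
- screwdriver: loose screwdriver, 190 mm long, lying on the table, handle to its -x; a bystander
- wrench: loose wrench, 180 mm long, lying on the table, handle to its -x; a bystander
- jar: loose jar, 60 mm across and 85 mm high; a bystander
Not all that is in view belongs to the job. Leave any blue or brown look-alike of the spacer_middle alone. Of the things that look like the jig, the larger one is meant.

How it is judged:
By the outcome, as a careful person would: the job done as asked, in the order asked, and still so for the second after the job is handed in, with the robot touching nothing.
It also fails if it takes over 53 s, if anything falls off the work surface, if the arm or the gripper's body presses on something with over 40 N, if the wrist force passes 120 N, or if a joint passes its speed limit or range.

ROBOT

A 7-joint arm with a two-finger parallel gripper is mounted at the origin on the work surface. World frame = base frame: x ahead of the robot, y to its left, z up, the work surface at z = 0. Lengths are in m, angles in rad, forces in N, time in s.
With the tool pointing down it reaches from about 0.4 to 0.875 m from the base axis. Payload 4.4 kg.
Tool frame: the origin (TCP) lies at the very end of the fingers, on their centre line; the grasp point (between the pads) lies ctrl.grip_point_offset behind it (ctrl.grip_point_offset is the distance from the TCP to the grasp point, in m); z points along the fingers, y is the direction in which the jaws open and shut (so a half turn about z gives the same grasp; the last joint's range is limited). The gripper opens to 85 mm and grips with 20 to 120 N. Pads are 22 mm wide; open, the fingers measure 114 mm over their backs; the gripper's body (76 mm by 85 mm) begins 54 mm behind the grasp point. The pads swing forward as they close: fully open they stand 13 mm farther back than shut.
Start: joints at [-1.353, 0.628, 0.038, 1.517, -0.027, 0.996, -0.02], TCP at [0.182, 0.624, 0.231] pointing down, gripper open.
Joint ranges: [-3.06, 3.06], [-0.37, 2.12], [-1.25, 1.32], [0.18, 2.47], [-1.1, 4.24], [0.23, 1.98], [-2.94, 2.94]. Speed limits (rad/s): [2.57, 2.57, 3.14, 3.14, 3.14, 3.14, 3.14].

INTERFACE

Orientations are given as [roll, pitch, yaw] about the fixed x, y, z axes, in that order (R = Rz(yaw) Ry(pitch) Rx(roll)).
In Python, from plant import ctrl gives the robot as it stands.
- The arm moves only by the shell command python3 -m crank 'ROWS' [OPENING]. ROWS is JSON, a list of rows, each an object of numbers: "x", "y", "z": the shift along the tool's x, y, z in cm; "roll": the turn about the tool's z in rad. In form: [{"x": .., "y": .., "z": .., "roll": ..}, ...]. A call has 1 to 12 rows; each row is the pose to reach, as a shift and turn from the pose commanded when the call began, along the tool's axes at that moment; what a row does not reach only later rows make up. A row lasts 1/12 s, in which the tool goes at most 41.7 mm and 7.16 degrees, less where a joint would pass 70% of its speed; a pose out of reach is approached as far as the arm can. A call with a gripper value outside its range is refused whole. OPENING is the opening, from 0 (shut) to 1 (fully open), set as the call begins (- or left out, the last holds). The fingers move at their own pace and stop on an object; the grip force is fixed at half the most. Time passes only in rows, so rows that repeat a pose let the fingers close. It gives the time, the measured TCP pose, the force and the opening at its end, in the units of the state.
- ctrl.observe(): the state, without advancing time (a new reading comes with each control period).
- ctrl.capture(name): name is "scene" or "side" or "wrist"; returns the picture (420x560x3 uint8, blue, green, red); there is no depth.
- ctrl.calibration(name): a dict with "fx", "fy", "cx", "cy" (pixels), "extrinsics" (4x4, takes a point from world to camera coordinates). Camera axes: x right, y down, z forward; pixel columns grow to the right and rows downward; lengths in m; the calibration is good to about 2 mm. A picture is of the moment at which its call begins: read the wrist's pose just before it. calibration takes no time and is no camera call; for the wrist camera it gives the pose at the moment of the call.
- ctrl.finish_job(): hands the job in, once; it reports no verdict.
The state is a dict: "time_s": time; "joints": joint angles; "qvel": joint speeds; "joint_efforts": joint torques, N m; "tcp_pos": TCP position; "ee_rot": TCP orientation; "force": force on the tool from outside, world axes, zero at the start; "moment": the same for the moment, N m; "gripper_width": finger opening in m.
Only numpy, scipy, OpenCV 4.12 (cv2) and the standard library are available. Lean on these libraries where they do the work, as an engineer would, in place of code of your own. Each camera call takes 0.05 s, during which the arm holds its last target. There are 200 camera calls.

## Working session

There is one attempt and no reset: what is moved stays moved. The work goes in short steps, Python scripts to look and compute and a shell command to move; the robot and the scene stay as the last step left them, time stands still between calls to the robot, and variables do not carry over. Pictures are saved under pics/ and viewed, about 8 in all and at most 12, crops included, and the job is handed in when it is done.

```bash
mkdir -p pics; ls; cat > h.py <<'E'
import numpy as np,cv2
from plant import ctrl
def ray(n,u,v,cal=None):
    c=cal or ctrl.calibration(n);E=np.array(c["extrinsics"]);R,t=E[:3,:3],E[:3,3]
    o=-R.T@t;d=R.T@np.array([(u-c["cx"])/c["fx"],(v-c["cy"])/c["fy"],1.]);return o,d
def onz(n,u,v,z,cal=None):
    o,d=ray(n,u,v,cal);return o+d*(z-o[2])/d[2]
def pix(n,p,cal=None):
    c=cal or ctrl.calibration(n);q=np.array(c["extrinsics"])@np.r_[p,1];return c["fx"]*q[0]/q[2]+c["cx"],c["fy"]*q[1]/q[2]+c["cy"]
E
python3 - <<'E'
from h import *
for n in("scene","side"):
    cv2.imwrite(f"pics/{n}0.png",ctrl.capture(n)); print(n,ray(n,280,210))
s=ctrl.observe();print(s,ctrl.grip_point_offset)
E
```

```text
pics
scene (array([1.02498126, 0.674907  , 0.83457849]), array([-0.48118115, -0.51829026, -0.70714542]))
side (array([ 0.29520673, -0.79819443,  0.72648238]), array([ 0.19506928,  0.7629107 , -0.61667145]))
{'time_s': 0.1, 'joints': array([-1.35274427,  0.6292255 ,  0.03843777,  1.51829342, -0.0270106 ,
        0.99631407, -0.01997901]), 'qvel': array([-9.96333348e-04, -4.98484678e-04,  1.79317776e-05, -7.17097225e-04,
        1.17817736e-03, -1.01467636e-03, -1.57850804e-05]), 'joint_efforts': array([ 3.51061783e-03, -5.64528859e+01,  1.23059962e+00, -1.93969774e+01,
        1.13145102e-02,  5.41540052e-03, -2.21616892e-05]), 'tcp_pos': array([0.18183895, 0.62344626, 0.23049103]), 'ee_rot': array([-3.13986984e+00,  3.56262977e-06,  2.85776090e+00]), 'force': array([ 0.54097967,  0.54543223, -0.90824914]), 'moment': array([-0.00884917,  0.01277979,  0.00436433]), 'gripper_width': 0.08526875959341099} 0.0187
```

View pics/scene0.png

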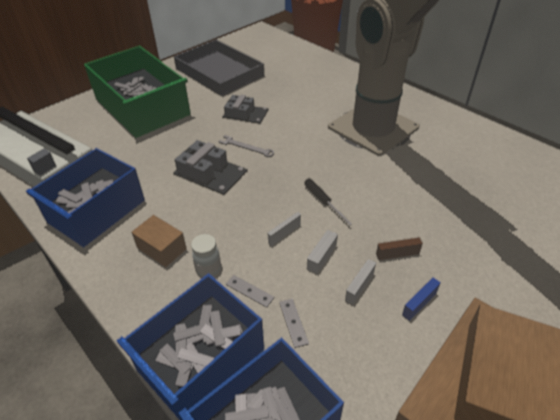

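View pics/side0.png

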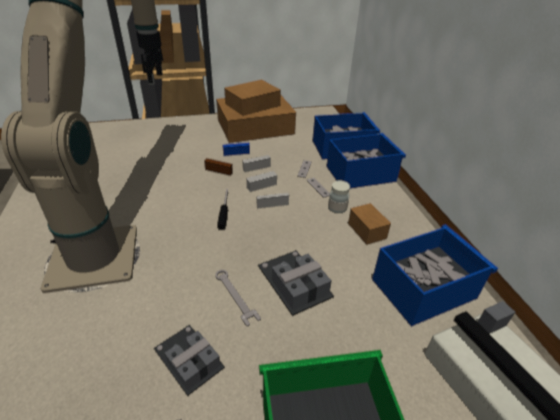

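The scene view shows the spacers at about (285,230), (322,250) and (361,280), and the jig at (208,163) with its mouth facing lower right. In the side view the spacers are at (272,200), (262,182) and (257,164), and the jig is at (300,280). I'll zoom in on both areas.

```bash
python3 - <<'E'
from h import *
a=cv2.imread("pics/scene0.png");b=cv2.imread("pics/side0.png")
z=lambda i,x,y,w,h:cv2.resize(i[y:y+h,x:x+w],(400,300),interpolation=cv2.INTER_CUBIC)
cv2.imwrite("pics/c1.png",np.vstack([np.hstack([z(a,260,205,133,100),z(a,165,130,100,75)]),np.hstack([z(b,210,140,100,75),z(b,250,240,100,75)])]))
for n,pts in(("scene",[(285,226),(322,245),(361,275)]),("side",[(272,198),(262,180),(257,162)])):
    for p in pts: print(n,p,onz(n,*p,.04).round(3))
print(onz("scene",208,150,.054).round(3),onz("side",300,270,.054).round(3))
E
```

```text
scene (285, 226) [0.513 0.139 0.04 ]
scene (322, 245) [0.493 0.24  0.04 ]
scene (361, 275) [0.496 0.355 0.04 ]
side (272, 198) [0.502 0.113 0.04 ]
side (262, 180) [0.491 0.215 0.04 ]
side (257, 162) [0.495 0.328 0.04 ]
[ 0.475 -0.207  0.054] [ 0.502 -0.2    0.054]
```

View pics/c1.png

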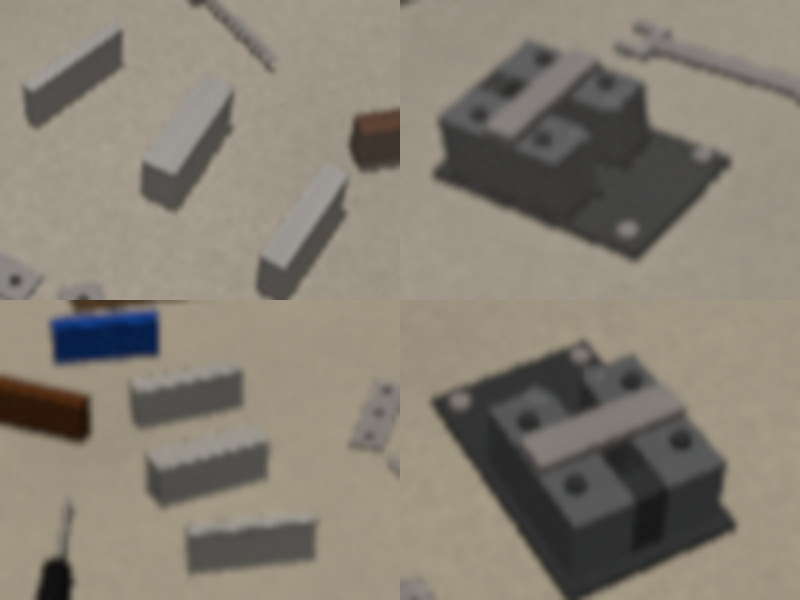

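Middle spacer is the third one, at about (0.496, 0.34); thin is at y≈0.13 and thick at y≈0.23. Next I'll measure the jig corners and the middle spacer's top face.

```bash
python3 - <<'E'
from h import *
S=lambda x,y:(165+(x-400)/4,130+y/4); D=lambda x,y:(250+(x-400)/4,240+(y-300)/4)
print("jig base corners z=.008")
for p in[(730,160),(635,258),(435,178)]: print("scene",onz("scene",*S(*p),.008).round(4))
for p in[(433,400),(588,342),(735,525),(570,598)]: print("side",onz("side",*D(*p),.008).round(4))
A=lambda x,y:(260+x*133/400,205+y/3); B=lambda x,y:(210+x/4,140+(y-300)/4)
print("mid top z=.04")
for p in[(332,163),(349,178),(258,259),(285,266)]: print("scene",onz("scene",*A(*p),.04).round(4))
print("bottoms z=0, side"); 
for p in[(137,427),(242,402)]: print(onz("side",*B(*p),0).round(4))
print("cheek tops z=.054 scene");
for p in[(445,118),(530,38),(560,165),(645,82)]: print(onz("scene",*S(*p),.054).round(4))
E
```

```text
jig base corners z=.008
scene [ 0.4188 -0.1085  0.008 ]
scene [ 0.5291 -0.0764  0.008 ]
scene [ 0.5778 -0.2374  0.008 ]
side [ 0.4161 -0.1212  0.008 ]
side [ 0.5275 -0.0893  0.008 ]
side [ 0.5727 -0.2556  0.008 ]
side [ 0.464  -0.2862  0.008 ]
mid top z=.04
scene [0.4477 0.3416 0.04  ]
scene [0.4498 0.3588 0.04  ]
scene [0.5506 0.3594 0.04  ]
scene [0.5417 0.3759 0.04  ]
bottoms z=0, side
[0.4507 0.3368 0.    ]
[0.5501 0.3609 0.    ]
cheek tops z=.054 scene
[ 0.5622 -0.2344  0.054 ]
[ 0.4665 -0.2676  0.054 ]
[ 0.536  -0.1396  0.054 ]
[ 0.44   -0.1698  0.054 ]
```

```bash
python3 -m crank '[{"x":-3,"y":-1.6,"roll":-0.05},{"x":-6.5,"y":-3.4,"roll":-0.12},{"x":-10,"y":-5.3,"roll":-0.2},{"x":-13.5,"y":-7.1,"roll":-0.25},{"x":-17,"y":-9,"roll":-0.3},{"x":-20.5,"y":-10.8,"roll":-0.35},{"x":-24,"y":-12.7,"roll":-0.4},{"x":-27.5,"y":-14.5,"roll":-0.45},{"x":-31,"y":-16.4,"roll":-0.51},{"x":-34.8,"y":-18.4,"roll":-0.51},{"x":-34.8,"y":-18.4,"roll":-0.51},{"x":-34.8,"y":-18.4,"roll":-0.51}]' 1
python3 -m crank '[{"x":0},{"x":0},{"x":0}]'
python3 - <<'E'
from h import *
s=ctrl.observe();print(s["tcp_pos"],s["ee_rot"],s["joints"],s["time_s"])
c=ctrl.calibration("wrist");im=ctrl.capture("wrist")
for p in[(.498,.358,.04),(.464,.349,.04)]:print(pix("wrist",p,c))
np.save("cal1.npy",c,allow_pickle=True)
cv2.imwrite("pics/w1.png",im)
E
```

```text
[0.18183895 0.62344626 0.23049103] [-3.13986984e+00  3.56262977e-06  2.85776090e+00] [-1.35274427  0.6292255   0.03843777  1.51829342 -0.0270106   0.99631407
 -0.01997901] 0.1
(np.float64(140.52370700621273), np.float64(488.89735052608773))
(np.float64(122.32751405020929), np.float64(469.54870583263903))invalid input
invalid input
```

View pics/w1.png

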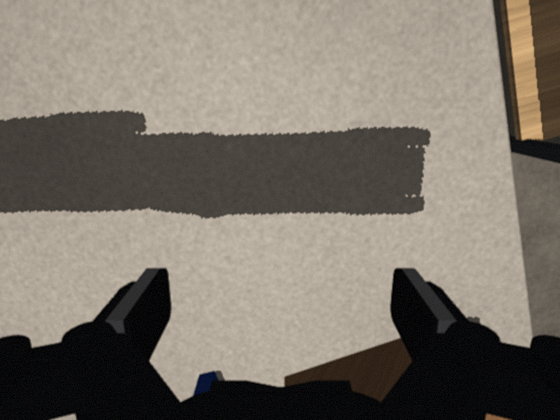

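The move was refused, so the wrist picture is from the start pose and shows only bare table and the arm's shadow. I'll retry with full rows.

```bash
python3 -m crank '[{"x":-3,"y":-1.6,"z":0,"roll":-0.05},{"x":-6.5,"y":-3.4,"z":0,"roll":-0.12},{"x":-10,"y":-5.3,"z":0,"roll":-0.2},{"x":-13.5,"y":-7.1,"z":0,"roll":-0.25},{"x":-17,"y":-9,"z":0,"roll":-0.3},{"x":-20.5,"y":-10.8,"z":0,"roll":-0.35},{"x":-24,"y":-12.7,"z":0,"roll":-0.4},{"x":-27.5,"y":-14.5,"z":0,"roll":-0.45},{"x":-31,"y":-16.4,"z":0,"roll":-0.51},{"x":-34.8,"y":-18.4,"z":0,"roll":-0.51},{"x":-34.8,"y":-18.4,"z":0,"roll":-0.51},{"x":-34.8,"y":-18.4,"z":0,"roll":-0.51}]' 1
python3 - <<'E'
from h import *
s=ctrl.observe();print(s["tcp_pos"],s["ee_rot"],s["joints"],s["time_s"])
c=ctrl.calibration("wrist")
for p in[(.498,.358,.04),(.464,.349,.04)]:print(pix("wrist",p,c))
print(ray("wrist",280,210))
E
```

```text
time_s: 1.15
tcp_pos: [0.4672, 0.3464, 0.231]
ee_rot: [-3.14, 0.0, -2.923]
force: [-1.3, 0.3, -0.5]
gripper_width: 0.0856
[0.46717714 0.34644104 0.23097396] [-3.13985767e+00  2.24121199e-04 -2.92261836e+00] [-0.62637241  0.53007032 -0.09363943  1.71232757  0.0623472   0.9026706
  1.04386265] 1.15
(np.float64(285.9119499777059), np.float64(212.03718448468328))
(np.float64(284.5746917867892), np.float64(174.99975965238247))
(array([0.39836439, 0.33105923, 0.37380283]), array([ 0.28358424,  0.06057161, -0.95709099]))
```

```bash
python3 - <<'E'
from h import *
c=ctrl.calibration("wrist");im=ctrl.capture("wrist");cv2.imwrite("pics/w2.png",im)
E
```

```text
(no output)
```

View pics/w2.png

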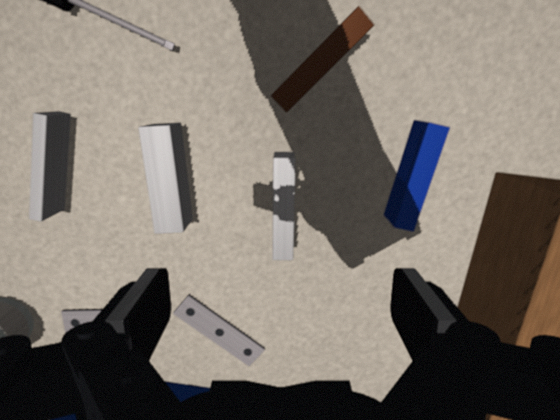

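The middle spacer's top face spans (275,152) to (293,260), nearly vertical in the image. Thin and thick are to its left, with thick about 90 px away.

```bash
python3 - <<'E'
from h import *
P=[onz("wrist",*p,.04) for p in[(275,152.5),(294.5,153),(272.5,260),(293.5,260)]]
a,b=(P[0]+P[1])/2,(P[2]+P[3])/2;d=(b-a);L=np.linalg.norm(d);print(np.round(P,4),L,np.linalg.norm(P[0]-P[1]),np.linalg.norm(P[2]-P[3]),np.degrees(np.arctan2(d[1],d[0])))
s=ctrl.observe();y=s["ee_rot"][2];print("tool yaw-180",np.degrees(y)+180)
g=(a+b)/2-d/L*.033;w=g-s["tcp_pos"];print((a+b)/2,g)
tx=np.array([np.cos(y),np.sin(y)]);ty=np.array([np.sin(y),-np.cos(y)]);print("x,y cm",w[:2]@tx*100,w[:2]@ty*100)
E
```

```text
[[0.4437 0.3389 0.04  ]
 [0.4402 0.3559 0.04  ]
 [0.5459 0.3593 0.04  ]
 [0.5414 0.3791 0.04  ]] 0.10396862473700556 0.01739843092371378 0.020355940579322572 12.10972861523804
tool yaw-180 12.788862870376391
[0.49279038 0.35828821 0.04      ] [0.4605247  0.35136532 0.04      ]
x,y cm 0.38982317460518734 0.33960340026641755
```

```bash
python3 -m crank '[{"x":0.3,"y":0.35,"z":3,"roll":0},{"x":0.3,"y":0.35,"z":6,"roll":0},{"x":0.3,"y":0.35,"z":9,"roll":0},{"x":0.3,"y":0.35,"z":12,"roll":0},{"x":0.3,"y":0.35,"z":15,"roll":0},{"x":0.3,"y":0.35,"z":18,"roll":0},{"x":0.3,"y":0.35,"z":20,"roll":0},{"x":0.3,"y":0.35,"z":21.5,"roll":0},{"x":0.3,"y":0.35,"z":22.1,"roll":0},{"x":0.3,"y":0.35,"z":22.1,"roll":0},{"x":0.3,"y":0.35,"z":22.1,"roll":0}]'
python3 -m crank '[{"x":0,"y":0,"z":0,"roll":0},{"x":0,"y":0,"z":0,"roll":0},{"x":0,"y":0,"z":0,"roll":0},{"x":0,"y":0,"z":0,"roll":0},{"x":0,"y":0,"z":0,"roll":0},{"x":0,"y":0,"z":0,"roll":0},{"x":0,"y":0,"z":0,"roll":0},{"x":0,"y":0,"z":0,"roll":0},{"x":0,"y":0,"z":0,"roll":0},{"x":0,"y":0,"z":0,"roll":0},{"x":0,"y":0,"z":0,"roll":0},{"x":0,"y":0,"z":0,"roll":0}]' 0.05
```

```text
time_s: 2.12
tcp_pos: [0.4602, 0.354, 0.0106]
ee_rot: [3.141, 0.0, -2.914]
force: [0.1, 0.8, 0.7]
gripper_width: 0.0852
time_s: 3.12
tcp_pos: [0.4612, 0.3524, 0.0109]
ee_rot: [-3.141, 0.0, -2.916]
force: [0.1, -2.6, 6.5]
gripper_width: 0.0193
```

Gripped (19.3 mm). Next: lift, carry and turn to in front of the mouth.

```bash
python3 -m crank '[{"x":0,"y":0,"z":-1,"roll":0},{"x":0,"y":0,"z":-3,"roll":0},{"x":0,"y":0,"z":-6,"roll":0},{"x":0,"y":0,"z":-9,"roll":0},{"x":0,"y":0,"z":-11.5,"roll":0},{"x":0,"y":0,"z":-13,"roll":0},{"x":0,"y":0,"z":-13,"roll":0}]'
python3 -m crank '[{"x":0.3,"y":-1.2,"z":0,"roll":0.05},{"x":1,"y":-4,"z":0,"roll":0.15},{"x":1.8,"y":-7,"z":0,"roll":0.26},{"x":2.5,"y":-10,"z":0,"roll":0.37},{"x":3.3,"y":-13,"z":0,"roll":0.48},{"x":4,"y":-16,"z":0,"roll":0.59},{"x":4.8,"y":-19,"z":0,"roll":0.7},{"x":5.5,"y":-22,"z":0,"roll":0.81},{"x":6.3,"y":-25,"z":0,"roll":0.92},{"x":7,"y":-28,"z":0,"roll":1.03},{"x":7.8,"y":-31,"z":0,"roll":1.14},{"x":8.4,"y":-33.5,"z":0,"roll":1.25}]'
```

```text
time_s: 3.7
tcp_pos: [0.4624, 0.3543, 0.1441]
ee_rot: [3.138, 0.006, -2.915]
force: [0.2, 0.9, -2.4]
gripper_width: 0.0188
time_s: 4.7
tcp_pos: [0.4515, 0.004, 0.139]
ee_rot: [-3.137, -0.001, 2.108]
force: [0.0, 0.4, -2.0]
gripper_width: 0.0188
```

```bash
python3 -m crank '[{"x":-1.5,"y":-0.8,"z":0,"roll":0.1},{"x":-2.6,"y":-1.4,"z":0,"roll":0.2},{"x":-3,"y":-1.7,"z":0,"roll":0.265},{"x":-3,"y":-1.7,"z":0,"roll":0.265},{"x":-3,"y":-1.7,"z":0,"roll":0.265},{"x":-3,"y":-1.7,"z":0,"roll":0.265}]'
python3 - <<'E'
from h import *
s=ctrl.observe();print(s["tcp_pos"],s["ee_rot"],s["joints"],s["time_s"])
c=ctrl.calibration("wrist")
cv2.imwrite("pics/w3.png",ctrl.capture("wrist"));print(pix("wrist",(.489,-.156,.054),c))
E
```

```text
time_s: 5.2
tcp_pos: [0.4542, -0.0267, 0.1396]
ee_rot: [-3.14, -0.001, 1.854]
force: [0.2, -0.6, -2.9]
gripper_width: 0.0188
[ 0.45418328 -0.02668618  0.13956579] [-3.13963708e+00 -6.98864268e-04  1.85417408e+00] [-0.19911954  0.52395916  0.27946228  2.13971203 -0.28439403  0.51435932
  0.57729371] 5.2
(np.float64(275.7632320807541), np.float64(385.44904576004427))
```

View pics/w3.png

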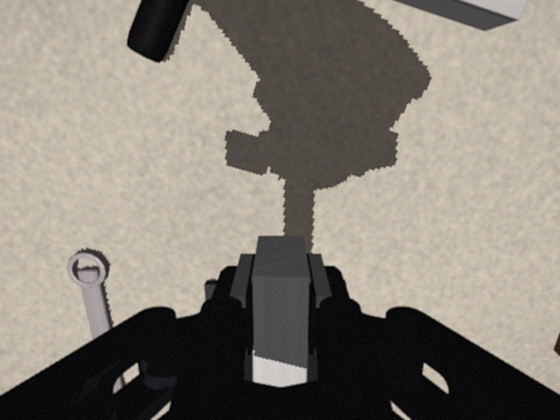

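The wrist view shows the spacer held firmly, but the jig is hidden behind the gripper. I'll lower in front of the mouth, corrected 3.5 mm laterally, and check with the fixed cameras.

```bash
python3 -m crank '[{"x":0,"y":-0.35,"z":2,"roll":0},{"x":0,"y":-0.35,"z":5,"roll":0},{"x":0,"y":-0.35,"z":8,"roll":0},{"x":0,"y":-0.35,"z":10,"roll":0},{"x":0,"y":-0.35,"z":11,"roll":0},{"x":0,"y":-0.35,"z":11.5,"roll":0},{"x":0,"y":-0.35,"z":11.5,"roll":0},{"x":0,"y":-0.35,"z":11.5,"roll":0},{"x":0,"y":-0.35,"z":11.5,"roll":0}]'
python3 - <<'E'
from h import *
a=ctrl.capture("scene");b=ctrl.capture("side");cv2.imwrite("pics/s1.png",a);cv2.imwrite("pics/d1.png",b)
z=lambda i,x,y:cv2.resize(i[y:y+120,x:x+80],(400,600),interpolation=cv2.INTER_CUBIC)
cv2.imwrite("pics/c2.png",np.hstack([z(a,175,100),z(b,255,215)]))
E
```

```text
time_s: 6.0
tcp_pos: [0.4521, -0.0277, 0.0256]
ee_rot: [3.141, 0.0, 1.854]
force: [-0.3, 0.8, -2.6]
gripper_width: 0.0193
```

View pics/c2.png

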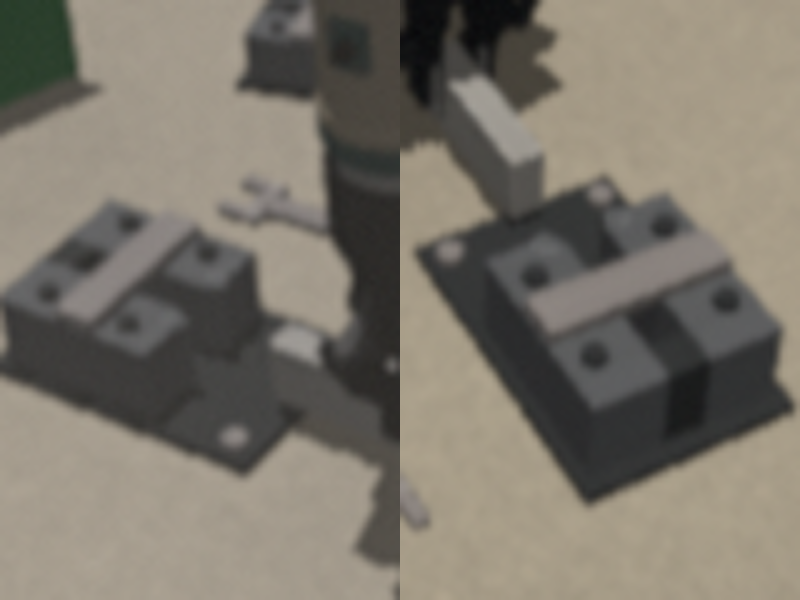

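Both views show the spacer just in front of the mouth, its top level with the cheek tops. I can compare the spacer axis with the gap axis directly in that plane.

```bash
python3 - <<'E'
from h import *
A=lambda x,y:onz("scene",175+x/5,100+y/5,.054)[:2]; D=lambda x,y:onz("side",255+(x-400)/5,215+y/5,.054)[:2]
s=ctrl.observe();y=s["ee_rot"][2];ax=-np.array([np.cos(y),np.sin(y)]);n=np.array([np.sin(y),-np.cos(y)]);t=s["tcp_pos"][:2]
def rep(k,fr,re,bar):
    f,r=np.mean(fr,0),np.mean(re,0);b=np.mean(bar,0);d=r-f
    print(k,"jig hd",np.degrees(np.arctan2(d[1],d[0])),"len",np.linalg.norm(d),"wid",np.linalg.norm(fr[0]-fr[1]),np.linalg.norm(re[0]-re[1]))
    for nm,p in(("front",f),("rear",r),("bar",b)):print("  ",nm,p.round(4),"along/lat mm",((p-t)@ax*1000).round(1),((p-t)@n*1000).round(1))
print("tool hd",np.degrees(y)-180)
rep("scene",[A(140,352),A(256,257)],[A(5,300),A(112,203)],[A(272,345),A(290,325)])
rep("side",[D(488,258),D(668,194)],[D(593,408),D(780,330)],[D(515,160),D(543,150)])
E
```

```text
tool hd -73.80036977203261
scene jig hd -73.77364198922291 len 0.09566924553249885 wid 0.09725297324970954 0.09884650069497652
   front [ 0.4901 -0.1565] along/lat mm 134.1 0.4
   rear [ 0.5169 -0.2483] along/lat mm 229.7 0.5
   bar [ 0.4754 -0.1047] along/lat mm 80.3 0.7
side jig hd -74.86897755669192 len 0.09971476907619048 wid 0.1000139852594727 0.09967988354009322
   front [ 0.4895 -0.164 ] along/lat mm 141.2 -2.3
   rear [ 0.5155 -0.2603] along/lat mm 240.9 -4.1
   bar [ 0.4765 -0.1109] along/lat mm 86.5 0.0
```

```bash
python3 -m crank '[{"x":0,"y":-0.12,"z":0.4,"roll":0},{"x":-1,"y":-0.12,"z":0.4,"roll":0},{"x":-2.5,"y":-0.12,"z":0.4,"roll":0},{"x":-4,"y":-0.12,"z":0.4,"roll":0},{"x":-5,"y":-0.12,"z":0.4,"roll":0},{"x":-5.5,"y":-0.12,"z":0.4,"roll":0},{"x":-6,"y":-0.12,"z":0.4,"roll":0},{"x":-6.5,"y":-0.12,"z":0.4,"roll":0},{"x":-7,"y":-0.12,"z":0.4,"roll":0},{"x":-7.5,"y":-0.12,"z":0.4,"roll":0},{"x":-7.5,"y":-0.12,"z":0.4,"roll":0}]'
```

```text
time_s: 7.02
tcp_pos: [0.472, -0.1016, 0.0214]
ee_rot: [3.141, 0.001, 1.852]
force: [-0.0, -0.1, -2.8]
gripper_width: 0.0191
```

```bash
python3 -m crank '[{"x":-0.5,"y":0,"z":0.1,"roll":0},{"x":-1,"y":0,"z":0.1,"roll":0},{"x":-1.5,"y":0,"z":0.1,"roll":0},{"x":-2,"y":0,"z":0.1,"roll":0},{"x":-2.5,"y":0,"z":0.1,"roll":0},{"x":-3,"y":0,"z":0.1,"roll":0},{"x":-3.4,"y":0,"z":0.1,"roll":0},{"x":-3.7,"y":0,"z":0.1,"roll":0},{"x":-4,"y":0,"z":0.1,"roll":0},{"x":-4,"y":0,"z":0.1,"roll":0}]'
python3 - <<'E'
from h import *
a=ctrl.capture("scene");b=ctrl.capture("side")
z=lambda i,x,y:cv2.resize(i[y:y+120,x:x+80],(400,600),interpolation=cv2.INTER_CUBIC)
cv2.imwrite("pics/c3.png",np.hstack([z(a,175,100),z(b,255,215)]))
E
```

```text
time_s: 7.85
tcp_pos: [0.4829, -0.1396, 0.0204]
ee_rot: [3.141, 0.001, 1.852]
force: [-0.1, 0.8, -2.5]
gripper_width: 0.0196
```

View pics/c3.png

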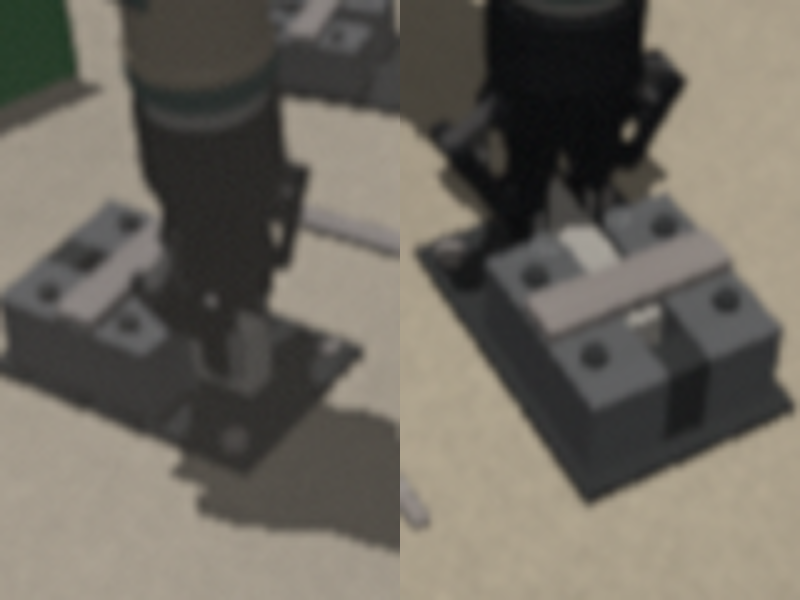

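The spacer is in the gap with its front past the tie bar and no contact force. Next: release, back straight off, shut the fingers and push.

```bash
python3 -m crank '[{"x":0,"y":0,"z":0,"roll":0},{"x":0,"y":0,"z":0,"roll":0},{"x":0,"y":0,"z":0,"roll":0},{"x":0,"y":0,"z":0,"roll":0},{"x":0,"y":0,"z":0,"roll":0},{"x":1,"y":0,"z":0,"roll":0},{"x":2.5,"y":0,"z":0,"roll":0},{"x":4,"y":0,"z":0,"roll":0},{"x":5,"y":0,"z":0,"roll":0},{"x":5.5,"y":0,"z":0,"roll":0},{"x":5.5,"y":0,"z":0,"roll":0}]' 0.45
python3 -m crank '[{"x":0,"y":0,"z":-0.2,"roll":0},{"x":0,"y":0,"z":-0.2,"roll":0},{"x":0,"y":0,"z":-0.2,"roll":0},{"x":0,"y":0,"z":-0.2,"roll":0},{"x":0,"y":0,"z":-0.2,"roll":0},{"x":0,"y":0,"z":-0.2,"roll":0},{"x":0,"y":0,"z":-0.2,"roll":0},{"x":0,"y":0,"z":-0.2,"roll":0}]' 0
python3 -m crank '[{"x":-0.5,"y":0,"z":0,"roll":0},{"x":-1,"y":0,"z":0,"roll":0},{"x":-1.5,"y":0,"z":0,"roll":0},{"x":-2,"y":0,"z":0,"roll":0},{"x":-2.5,"y":0,"z":0,"roll":0},{"x":-3,"y":0,"z":0,"roll":0},{"x":-3.3,"y":0,"z":0,"roll":0},{"x":-3.6,"y":0,"z":0,"roll":0},{"x":-3.9,"y":0,"z":0,"roll":0},{"x":-4.2,"y":0,"z":0,"roll":0},{"x":-4.2,"y":0,"z":0,"roll":0}]'
```

```text
time_s: 8.87
tcp_pos: [0.4667, -0.0837, 0.0202]
ee_rot: [-3.141, -0.002, 1.856]
force: [0.1, 0.1, -0.2]
gripper_width: 0.0386
time_s: 9.53
tcp_pos: [0.4673, -0.0861, 0.0222]
ee_rot: [-3.141, -0.0, 1.853]
force: [-0.2, -0.2, 0.9]
gripper_width: -0.0002
time_s: 10.45
tcp_pos: [0.4793, -0.1272, 0.0223]
ee_rot: [3.141, 0.001, 1.852]
force: [1.1, -0.1, -0.4]
gripper_width: -0.0001
```

```bash
python3 -m crank '[{"x":-0.2,"y":0,"z":0,"roll":0},{"x":-0.4,"y":0,"z":0,"roll":0},{"x":-0.5,"y":0,"z":0,"roll":0},{"x":-0.5,"y":0,"z":0,"roll":0}]'
python3 -m crank '[{"x":-0.1,"y":0,"z":0,"roll":0},{"x":-0.2,"y":0,"z":0,"roll":0},{"x":-0.3,"y":0,"z":0,"roll":0},{"x":-0.3,"y":0,"z":0,"roll":0}]'
```

```text
time_s: 10.78
tcp_pos: [0.4806, -0.1317, 0.0223]
ee_rot: [3.141, 0.001, 1.852]
force: [0.1, 0.2, -0.6]
gripper_width: -0.0001
time_s: 11.12
tcp_pos: [0.4807, -0.1321, 0.0223]
ee_rot: [-3.141, -0.004, 1.854]
force: [-1.4, 5.8, 3.3]
gripper_width: -0.0
```

```bash
python3 -m crank '[{"x":-0.2,"y":0,"z":0,"roll":0},{"x":-0.4,"y":0,"z":0,"roll":0},{"x":-0.6,"y":0,"z":0,"roll":0},{"x":-0.6,"y":0,"z":0,"roll":0}]'
```

```text
time_s: 11.45
tcp_pos: [0.4805, -0.1321, 0.0222]
ee_rot: [-3.139, -0.014, 1.858]
force: [-3.7, 15.3, 11.4]
gripper_width: 0.0002
```

It's a hard stop: 16 N with no travel. I'll back off, rise and check.

```bash
python3 -m crank '[{"x":0.6,"y":0,"z":0,"roll":0},{"x":1.5,"y":0,"z":0,"roll":0},{"x":3,"y":0,"z":0,"roll":0},{"x":5,"y":0,"z":-1,"roll":0},{"x":8,"y":0,"z":-3,"roll":0},{"x":11,"y":0,"z":-6,"roll":0},{"x":14,"y":0,"z":-9,"roll":0},{"x":17,"y":0,"z":-12,"roll":0},{"x":20,"y":0,"z":-14,"roll":0},{"x":22,"y":0,"z":-15,"roll":0},{"x":22,"y":0,"z":-15,"roll":0},{"x":22,"y":0,"z":-15,"roll":0}]'
python3 - <<'E'
from h import *
a=ctrl.capture("scene");b=ctrl.capture("side");cv2.imwrite("pics/s4.png",a);cv2.imwrite("pics/d4.png",b)
z=lambda i,x,y:cv2.resize(i[y:y+120,x:x+80],(400,600),interpolation=cv2.INTER_CUBIC)
cv2.imwrite("pics/c4.png",np.hstack([z(a,175,100),z(b,255,215)]))
E
```

```text
time_s: 12.45
tcp_pos: [0.4215, 0.0731, 0.1726]
ee_rot: [3.14, -0.0, 1.857]
force: [0.2, -0.2, -1.1]
gripper_width: -0.0001
```

View pics/c4.png

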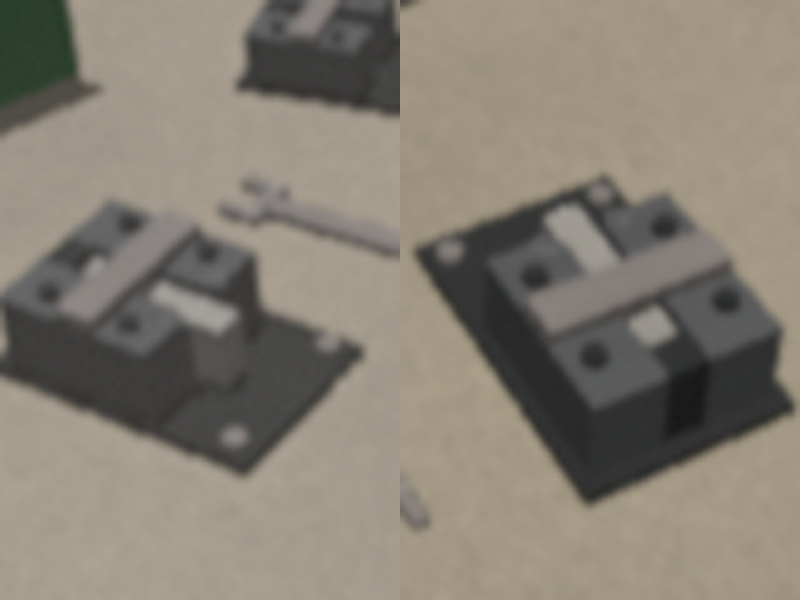

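View pics/d4.png

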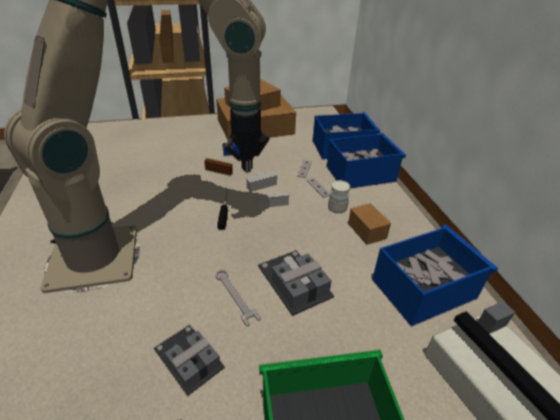

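The spacer is in the gap, running under the tie bar and emerging just short of the rear. I'll measure how far it stands out of the mouth.

```bash
python3 - <<'E'
from h import *
ax=np.array([.277,-.961]);n=np.array([.961,.277])
A=lambda x,y,z:onz("scene",175+x/5,100+y/5,z)[:2]; D=lambda x,y,z:onz("side",255+(x-400)/5,215+y/5,z)[:2]
def r(k,p,q): m=(p+q)/2;print(k,"along",(m@ax*1000).round(1),"lat",(m@n*1000).round(1))
r("side mouth",D(488,258,.054),D(668,194,.054)); r("side cheek rear",D(593,408,.054),D(780,330,.054))
r("side bar rear",D(545,212,.048),D(577,203,.048)); r("side bar front",D(650,347,.048),D(677,335,.048))
r("scene mouth",A(140,352,.054),A(256,257,.054)); r("scene bar rear",A(215,331,.048),A(238,311,.048))
r("scene cheek rear",A(5,300,.054),A(112,203,.054));r("scene bar front",A(88,265,.048),A(98,257,.048))
E
```

```text
side mouth along 293.2 lat 425.0
side cheek rear along 393.0 lat 423.3
side bar rear along 273.4 lat 426.2
side bar front along 370.0 lat 425.1
scene mouth along 286.1 lat 427.7
scene bar rear along 269.4 lat 426.9
scene cheek rear along 381.8 lat 427.9
scene bar front along 365.2 lat 420.7
```

Protrusion reads 17 mm (scene) and 20 mm (side) against a nominal 15 mm, so a jam a couple of millimetres short is possible. I'll push once more, slightly higher and harder, to confirm.

```bash
python3 -m crank '[{"x":-2,"y":0,"z":1,"roll":0},{"x":-5,"y":0,"z":3,"roll":0},{"x":-8,"y":0,"z":6,"roll":0},{"x":-11,"y":0,"z":9,"roll":0},{"x":-14,"y":0,"z":12,"roll":0},{"x":-17,"y":0,"z":14.2,"roll":0},{"x":-19,"y":0,"z":14.2,"roll":0},{"x":-20,"y":0,"z":14.2,"roll":0},{"x":-20.6,"y":0,"z":14.2,"roll":0},{"x":-21.1,"y":0,"z":14.2,"roll":0},{"x":-21.1,"y":0,"z":14.2,"roll":0},{"x":-21.1,"y":0,"z":14.2,"roll":0}]'
python3 -m crank '[{"x":-0.4,"y":0,"z":0,"roll":0},{"x":-0.8,"y":0,"z":0,"roll":0},{"x":-1.2,"y":0,"z":0,"roll":0},{"x":-1.2,"y":0,"z":0,"roll":0}]'
python3 -m crank '[{"x":-0.3,"y":0,"z":0,"roll":0},{"x":-0.6,"y":0,"z":0,"roll":0},{"x":-0.6,"y":0,"z":0,"roll":0}]'
```

```text
time_s: 13.55
tcp_pos: [0.4805, -0.1299, 0.0308]
ee_rot: [3.141, -0.001, 1.854]
force: [-0.1, 0.3, -0.8]
gripper_width: -0.0002
time_s: 13.88
tcp_pos: [0.4809, -0.132, 0.0305]
ee_rot: [-3.139, -0.018, 1.86]
force: [-3.6, 17.0, 12.8]
gripper_width: -0.0002
time_s: 14.13
tcp_pos: [0.4808, -0.1321, 0.0305]
ee_rot: [-3.137, -0.028, 1.864]
force: [-6.6, 27.1, 21.0]
gripper_width: -0.0001
```

The spacer stops at the same point to 0.1 mm under 28 N horizontal, so it is on the back stop. I'll retreat and do a final check.

```bash
python3 -m crank '[{"x":1,"y":0,"z":0,"roll":0},{"x":2,"y":0,"z":0,"roll":0},{"x":4,"y":0,"z":0,"roll":0},{"x":6,"y":0,"z":-2,"roll":0},{"x":8,"y":0,"z":-5,"roll":0},{"x":9,"y":0,"z":-9,"roll":0},{"x":9,"y":0,"z":-13,"roll":0},{"x":9,"y":0,"z":-17,"roll":0},{"x":9,"y":0,"z":-19,"roll":0},{"x":9,"y":0,"z":-19,"roll":0},{"x":9,"y":0,"z":-19,"roll":0}]'
python3 - <<'E'
from h import *
a=ctrl.capture("scene");cv2.imwrite("pics/s5.png",a);print(ctrl.observe()["qvel"].round(3))
E
```

```text
time_s: 15.05
tcp_pos: [0.4613, -0.0616, 0.2215]
ee_rot: [3.138, 0.001, 1.854]
force: [-1.1, 0.2, 0.7]
gripper_width: 0.0
[ 0.019  0.031 -0.019  0.017 -0.001  0.001  0.001]
```

View pics/s5.png

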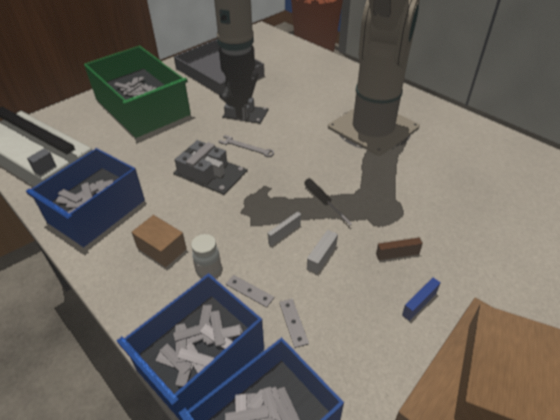

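The spacer is in the jig at about (208,160). The other spacers, straps, jar, carton, tools and look-alikes are where they were, and the arm is clear.

```bash
python3 -c "
from plant import ctrl
print(ctrl.finish_job())"
```

```text
the job is handed in; nothing more can be done
None
```

The 20 mm spacer is in the larger jig's gap, on edge and against the back stop. I handed the job in at about 15 s of the 53 s allowed.

I gripped the spacer near one end and slid it most of the way in. Then I let go, backed off, and pushed it home with shut fingers.

- **Fully home:** two pushes at different heights, 16 N and then about 28 N horizontal, stopped the tool at the same point to within about 0.5 mm. That is a hard stop.
- **Disagreement:** the camera estimate of how far it stands out of the mouth was 17 mm (scene) and 20 mm (side), against the nominal 15 mm. I took this as pixel and calibration error because the stop was rigid and repeatable.
- **Everything else:** the last scene picture shows the other spacers, bystanders and look-alikes in their original places by eye; I didn't re-measure them. The arm is clear of everything.

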